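# Slide the battery pack home in its charging bay and bolt it in

## Robot

A 6-joint arm with a two-finger parallel gripper is mounted at the origin on a cart in front of the work surface, level with it; the furniture and walls round the work are solid. World frame = base frame: x ahead of the robot, y to its left, z up, the work surface at z = 0. Lengths are in mm, angles in rad, forces in N, time in s.
With the tool pointing down it reaches from about 300 to 775 mm from the base axis. Payload 14.6 kg.
Tool frame: the origin (TCP) lies between the finger pads; the fingertips stand manip.finger_overhang ahead of it and the grasp point (between the pads) lies 2 mm behind it (manip.finger_overhang is the distance from the TCP to the fingertips, in mm); z points along the fingers, y is the line along which they close (so a half turn about z gives the same grasp; the last joint's range is limited). The gripper opens to 85 mm and grips with 20 to 120 N. Pads are 22 mm wide; open, the fingers measure 114 mm over their backs; the gripper's body (76 mm by 85 mm) begins 54 mm behind the grasp point. The pads swing forward as they close: fully open they stand 13 mm farther back than shut.
Start: joints at [1.264, 0.3, 1.521, -0, 1.321, -0.067], TCP at [130.628, 534.253, 248.281] pointing down, gripper open.
Joint ranges: [-3.03, 3.03], [-0.79, 2.21], [0.23, 2.52], [-1.04, 4.18], [0, 3.07], [-2.55, 2.55]. Speed limits (rad/s): [2.22, 2.22, 2.57, 3.14, 3.14, 3.14].

## Interface

Orientations are given as a unit quaternion [w, x, y, z].
In Python, from cell import telemetry, imaging, job, finder, manip gives the robot as it stands.
- The arm moves only by the tool carry_out, never from a script. Its argument "plan" is a list that holds one entry, the list of rows, each a list of 7 numbers: the turn, a rotation vector about the tool's x, y, z in units of 10 degrees (1.0 is 10 degrees), then the shift along the tool's x, y, z in units of 4 cm (1.0 is 4 cm), then the gripper's target within -1 to 1 (fully open at 1, half-way at 0, shut at -1). In form: [[[ax, ay, az, dx, dy, dz, claw], ...]]. A call has exactly 10 rows; each row shifts and turns the commanded pose from where the row before left it, along the tool's axes as they then stand; what a row does not reach is not made up. A row lasts 1/8 s, in which the tool goes at most 62.5 mm and 10.7 degrees, less where a joint would pass 70% of its speed; a pose out of reach is approached as far as the arm can. A call with a number of a shift or a turn outside -1 to 1 is refused whole. A call with a gripper value outside its range is refused whole. The fingers move at their own pace and stop on an object; "grip_force" is the grip in N (left out, the last holds). Time passes only in rows, so rows that do not move let the fingers close, or fill a call up. It gives the time, the measured TCP pose, the force, the opening and the grip force at its end, in the units of the state.
- telemetry.get_obs(): the state, without advancing time (a new reading comes with each control period).
- imaging.camera(name): name is "scene" or "side" or "wrist"; returns the picture (480x640x3 uint8, red, green, blue); there is no depth.
- imaging.camera_model(name): a dict with "fovy" (degrees; the focal length in pixels is half the picture's height over the tangent of half this angle, whatever the lens; pixels are square), "cx", "cy" (the principal point, pixels), "world_from_camera" (4x4, takes a point from camera to world coordinates); the wrist camera has in their place "mount" (4x4, takes a point from camera to tool coordinates, whose origin is the TCP and whose axes are the flange's). Camera axes: x right, y up, looking along -z (the intrinsics and any distortion apply to the point x, -y, -z); pixel columns grow to the right and rows downward; lengths in mm; the calibration is good to about 2 mm. A picture is of the moment at which its call begins: read the wrist's pose just before it. camera_model takes no time and is no camera call.
- job.sign_off(): hands the job in; it is judged then, once.
Trained networks look in the newest picture that a camera, given by its name, has taken for a name from the list of things; names that differ only in an ending like _2 or _b are one class to them, and where a whole thing is asked for, a point or a joint stands for the part that bears it (a point fixed in the world has none). Each returns a list of dicts, best first, with "p" (0 to 1); they miss things now and then, are a little off and sometimes report something else, mostly with a low value. They report only what shows in the picture. A call takes as long as a camera call.
- finder.masks_of(query, camera): "mask" (480x640 bool, what is visible of it) and "bbox" ([centre column, centre row, width, height] as shares, 0 to 1, of the picture: columns of its width, rows of its height, round what is visible of it).
- finder.spot_point(query, camera): "xy" ([column, row] as shares, 0 to 1, of the picture: columns of its width, rows of its height: a listed point, or the origin of a listed thing).
The state is a dict: "time": time; "joints": joint angles; "joint_velocities": joint speeds; "effort": joint torques, N m; "tcp_pos": TCP position; "ee_rot": TCP orientation; "wrist_force": force on the tool from outside, world axes, zero at the start; "torque": the same for the moment, N m; "grip_width": finger opening in mm; "finger_force": force on a finger pad.
Only numpy, scipy, OpenCV 4.12 (cv2) and the standard library are available. Lean on these libraries where they do the work, as an engineer would, in place of code of your own. Each camera call takes 0.05 s, during which the arm holds its last target. There are 200 camera calls.

## Task

Push the battery pack, low near its base so that it slides upright and does not tip, across the bench and fully home against the back stop of the charging bay; then push the red knob to shoot the keeper bolt all the way across behind it. Only push with the fingers: do not lift the pack or touch its carry handle, and leave everything else on the bench where it is.

Things in the scene. Friction and masses are not known exactly. Their poses are not given: they have to be found in the camera images.
- pack: Battery pack standing upright: narrow heavy box (about 0.7 to 1 kg), black foot, orange middle, black top. 70 mm (its x) by 90 mm (its y), 160 mm tall, 185 with the handle. Origin: centre of its underside, z up; its x points towards the bay (within 0.25 rad of the bay's x at the start, its centre within 15 mm of the bay's centre line). Can tip if pushed more than about 45 mm above the bench.
- pack_handle: Dark steel carry handle fixed on top of the pack, a bar 10 mm thick and 68 mm long along the pack's y; origin on the pack's top face, 160 mm above its underside. Not to be touched.
- dock: Charging bay fixed to the bench, no floor: two aluminium cheeks 30 mm high, 106 mm apart inside, x = -20 to +47 mm, and a blue back stop 40 mm high with rubber bumpers at x = +35 mm. Origin on the bench where the centre of the pack's underside is when fully home. Its x points into the bay, the way the pack is pushed; y is to the left of that, z up.
- dock_mouth (a point): Centre of the bay's open mouth, on the bench at bay x = -62 mm. Here two flared guides, 30 mm high, stand about 137 mm apart; they narrow at 20 degrees a side, to the cheeks (106 mm) at x = -20 mm. The near face of a seated pack (x = -35 mm) stands between the flares.
- bolt_guide (a point): Top centre of the blue slotted guide that carries the keeper bolt, fixed on the bay's +y side at bay (x, y) = (-49, +108) mm; 54 mm high, 64 mm long along y, 29 mm wide (foot plate 52 mm wide). Two 0.45 m tall computer towers stand on the bench nearby, left of it: beyond world x = 0.62 m and y = -0.06 m; keep the gripper and arm clear of them.
- bolt (a joint): Keeper bolt, a steel bar 13 mm thick, axis 44 mm above the bench at bay x = -49 mm; slides along the bay's -y and stays where it is left (about 1.5 N friction). 0 = drawn back (tip at bay y = +68 mm, clear of the mouth), 0.045 m = fully shot to its end stop (tip at y = +23 mm, behind the seated pack). Starts between 0 and 0.006.
- bolt_knob (a point): Middle of the bolt's upright red finger knob, 79 mm above the bench; the red part is 15 mm thick and spans 68 to 90 mm above the bench, its 12 mm steel post goes on below into the slot of the guide (54 mm high). Drawn back it is at bay (x, y) = (-49, +125) mm, fully shot at (-49, +80) mm.
- notepad: Bystander: spiral note pad, 153x108x11 mm, origin under its centre.
- mug: Bystander: white mug with green dots, 93 mm tall, origin under its centre.
- multimeter: Bystander: yellow and dark hand multimeter, 134x70x39 mm, origin under its centre.
- tape_grey: Bystander: roll of grey tape lying flat, 66 mm across, 19 mm high, origin under its centre.
- cutters: Bystander: cutters with dark handles, 49x100x14 mm, origin under its centre.

How it is judged:
By the outcome, as a careful person would: the job done as asked, in the order asked, and still so for the second after the job is handed in, with the robot touching nothing.
It also fails if it takes over 67 s, if anything falls off the work surface, if the arm or the gripper's body presses on something with over 40 N, if the wrist force passes 120 N, or if a joint passes its speed limit or range.

## Working session

There is one attempt and no reset: what is moved stays moved. The work goes in short steps, Python scripts to look and compute and a tool call to move; the robot and the scene stay as the last step left them, time stands still between calls to the robot, and variables do not carry over. Pictures are saved under pics/ and viewed, at most 10 in all, crops included, and the job is handed in when it is done.

Besides the shell and the picture viewer there is one more tool, called after "Emit:" as a command line: name --argument value ..., lists and objects as JSON in quotes. carry_out: Moves the arm, as the interface text tells. Shifts and turns lie within -1 to 1; 1 stands for 4 cm of shift or 10 degrees of turn. Its arguments: {"type":"object","properties":{"plan":{"type":"array","items":{"type":"array","items":{"type":"array","items":{"type":"number","minimum":-1,"maximum":1}}}},"grip_force":{"type":"number"}},"required":["plan"]}

```bash
ls; mkdir -p pics; cat > h.py <<'E'
import numpy as np, cv2
from cell import telemetry, imaging, job, finder, manip
from scipy.spatial.transform import Rotation as R
def snap(c,f=None):
    im=imaging.camera(c)
    if f: cv2.imwrite('pics/'+f,im[:,:,::-1])
    return im
def ray(c,u,v):
    m=imaging.camera_model(c); f=240/np.tan(np.radians(m['fovy'])/2)
    d=np.array([(u-m['cx'])/f,-(v-m['cy'])/f,-1]); 
    T=np.array(m['world_from_camera']) if 'world_from_camera' in m else None
    return T[:3,3],T[:3,:3]@d
def atz(c,u,v,z):
    o,d=ray(c,u,v); return o+d*(z-o[2])/d[2]
def proj(c,P):
    m=imaging.camera_model(c); f=240/np.tan(np.radians(m['fovy'])/2)
    p=(np.linalg.inv(m['world_from_camera'])@np.append(P,1))[:3]
    return m['cx']+f*p[0]/-p[2], m['cy']-f*p[1]/-p[2]
E
python3 - <<'E'
from h import *
print(manip.finger_overhang)
o=telemetry.get_obs();print(o['tcp_pos'],o['ee_rot'],o['grip_width'])
for c in('scene','side'):
    print({k:v for k,v in imaging.camera_model(c).items()})
    snap(c,c+'0.png')
    for q in('pack','pack_handle','dock','dock_mouth','bolt_guide','bolt_knob','notepad','mug','multimeter','tape_grey','cutters'):
        r=finder.spot_point(q,c)
        for x in r[:2]:
            u,v=x['xy'][0]*640,x['xy'][1]*480
            z={'pack_handle':160,'bolt_guide':54,'bolt_knob':79}.get(q,0)
            print(c,q,round(x['p'],2),round(u,1),round(v,1),atz(c,u,v,z).round(1))
print(imaging.camera_model('wrist'))
E
```

```text
pics
17.0
[130.57938371 534.05430346 247.71216995] [-1.16961058e-04  1.19610016e-01  9.92820782e-01 -5.70275665e-04] 85.44710150976773
{'fovy': 52.875549970383034, 'cx': 314.6550431771144, 'cy': 240.66765260134, 'world_from_camera': array([[ 8.93717969e-01,  3.37640119e-01, -2.95410462e-01,
         2.18934598e+02],
       [-4.48572585e-01,  6.82994743e-01, -5.76455391e-01,
        -6.93970170e+02],
       [ 7.12932622e-03,  6.47701576e-01,  7.61860776e-01,
         1.07489778e+03],
       [ 0.00000000e+00,  0.00000000e+00,  0.00000000e+00,
         1.00000000e+00]])}
scene pack 0.63 287.7 309.4 [467.2 -59.7   0. ]
scene pack_handle 0.73 285.3 274.6 [465.1 -64.6 160. ]
scene dock 0.9 325.2 374.2 [ 472.  -262.5    0. ]
scene dock 0.16 261.4 200.3 [560.3 342.4   0. ]
scene dock_mouth 0.63 357.2 327.1 [ 603.3 -186.     0. ]
scene dock_mouth 0.54 230.8 209.5 [460.2 346.9   0. ]
scene bolt_guide 0.64 358.7 328.3 [ 585.7 -216.    54. ]
scene bolt_guide 0.28 326.1 372.6 [ 462.9 -281.6   54. ]
scene bolt_knob 0.65 360.3 318.7 [ 593.1 -206.8   79. ]
scene notepad 0.93 229.9 211.2 [455.2 341.4
[... 1125 characters left out ...]
 0. ]
side mug 0.4 336.1 347.7 [ 600.  -180.5    0. ]
side multimeter 0.88 410.4 360.3 [ 754.1 -252.8    0. ]
side multimeter 0.66 279.2 189.4 [576.9 356.3   0. ]
side tape_grey 0.73 388.4 395.6 [ 678.2 -317.2    0. ]
side cutters 0.76 386.6 309.0 [ 747.4 -112.8    0. ]
{'fovy': 68.29326894646155, 'cx': 320.3079485976859, 'cy': 244.49473027935537, 'mount': array([[ 1.89312795e-04,  9.50581774e-01,  3.10474241e-01,
         7.96144816e+01],
       [ 9.99999964e-01, -2.38382679e-04,  1.20104784e-04,
         4.09084748e-01],
       [ 1.88181100e-04,  3.10474207e-01, -9.50581786e-01,
        -1.24722347e+02],
       [ 0.00000000e+00,  0.00000000e+00,  0.00000000e+00,
         1.00000000e+00]])}
```

```bash
python3 - <<'E'
import cv2
for c,(x,y) in (('scene',(220,220)),('side',(200,230))):
    a=cv2.imread(f'pics/{c}0.png')[y:y+200,x:x+260]
    cv2.imwrite(f'pics/{c}0c.png',cv2.resize(a,None,fx=3,fy=3,interpolation=cv2.INTER_CUBIC))
E
```

```text
(no output)
```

View pics/scene0.png

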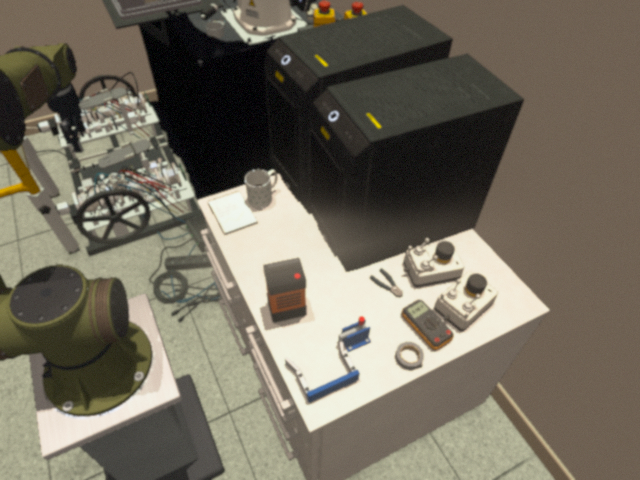

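View pics/scene0c.png

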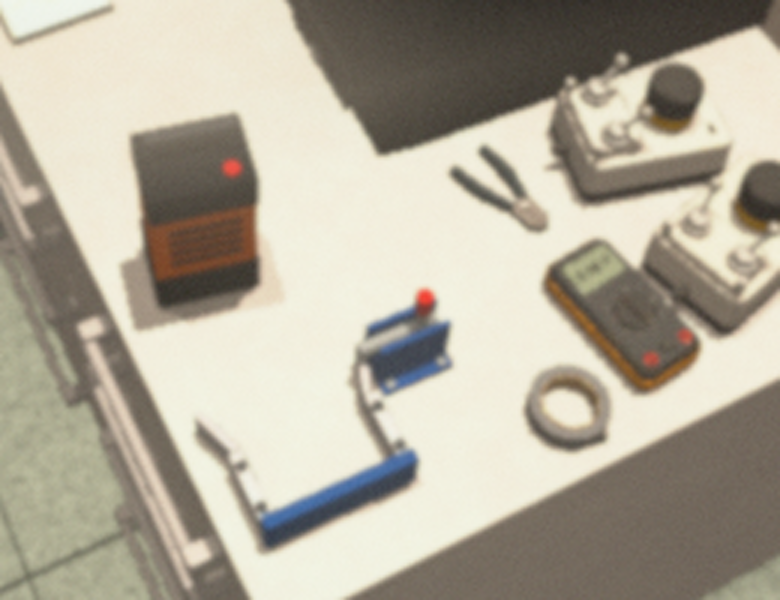

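View pics/side0c.png

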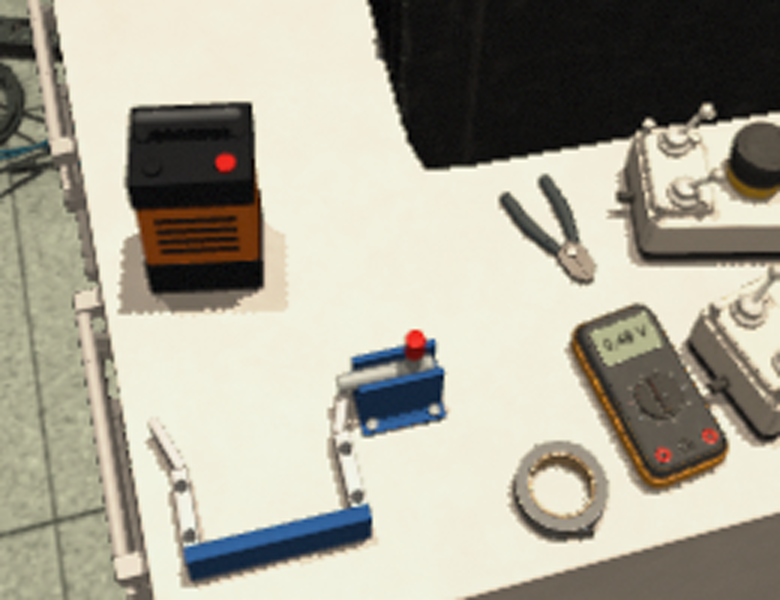

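```bash
cat > fit.py <<'E'
from h import *
from scipy.optimize import least_squares
off={'scene':(220,220),'side':(200,230)}
def w(p,b):
    x,y,t=p[:3]; c,s=np.cos(t),np.sin(t)
    return np.array([x+c*b[0]-s*b[1],y+s*b[0]+c*b[1],b[2]])
def fit(feats,p0):
    def res(p,raw=False):
        r=[]
        for c,b,uv in feats:
            if b is None: continue
            bb=b(p) if callable(b) else b
            u,v=proj(c,w(p,bb)); r+=[u-off[c][0]-uv[0]/3,v-off[c][1]-uv[1]/3]
        return np.array(r)
    s=least_squares(res,p0,loss='soft_l1',x_scale=[10,10,.1]+[10]*(len(p0)-3))
    print(s.x.round(3)); print(res(s.x).reshape(-1,2).round(1).tolist()); return s.x
kn=lambda p:(-49,125-p[3],90)
D=[('scene',kn,(424,293)),('side',kn,(415,334)),
 ('scene',(-34.5,76,54),(378,350)),('scene',(-34.5,140,54),(449,323)),('side',(-34.5,76,54),(357,385)),('side',(-34.5,140,54),(443,370)),
 ('scene',(-63.5,76,54),(369,327)),('side',(-63.5,76,54),(352,357)),('side',(-63.5,140,54),(435,342)),
 ('scene',(-62,-69,30),(199,420)),('side',(-62,-69,30),(154,420)),('scene',(-20,-54,30),(235,460)),('side',(-20,-54,30),(180,468))]
P=[('scene',(35,-45,0),(160,303)),('scene',(35,45,0),(258,286)),('side',(35,-45,0),(150,290)),('side',(35,45,0),(263,285)),
 ('scene',(-35,-45,160),(132,133)),('scene',(-35,45,160),(240,114)),('side',(-35,-45,160),(131,107)),('side',(-35,45,160),(250,103))]
if __name__=='__main__':
    d=fit(D,[475,-258,-1.4,3]); p=fit(P,[465,-58,-1.5])
    c,s=np.cos(d[2]),np.sin(d[2]); v=p[:2]-d[:2]
    print('pack in bay',[c*v[0]+s*v[1],-s*v[0]+c*v[1],p[2]-d[2]])
E
python3 fit.py
```

```text
[ 471.099 -260.262   -1.572    2.932]
[[0.4, 0.1], [-0.1, 0.8], [0.7, 1.3], [0.3, -0.2], [-0.1, 2.5], [-0.1, 0.5], [-2.1, -0.7], [-1.8, -0.2], [-1.3, -2.0], [0.2, -1.9], [-0.4, -0.0], [1.7, -3.0], [1.2, 0.4]]
[467.653 -55.378  -1.79 ]
[[-0.6, 2.0], [1.0, 0.4], [-0.2, 1.3], [0.2, 1.8], [-0.8, -0.8], [-0.1, -1.5], [-0.3, -1.4], [1.0, -1.2]]
pack in bay [np.float64(-204.88104115978385), np.float64(-3.6177005499583177), np.float64(-0.21787587352508053)]
```

```bash
cat > mv.py <<'E'
from h import *
def Rt(tilt,yaw=0):  # tool y along world +x, fingers tilted 'tilt' deg towards -y world
    s,c=np.sin(np.radians(tilt)),np.cos(np.radians(tilt))
    z=np.array([0,-s,-c]);y=np.array([1,0,0.]);return R.from_euler('z',yaw,degrees=True)*R.from_matrix(np.stack([np.cross(y,z),y,z],1))
def rows(pt,Rg,g,n=10,pr=True):
    o=telemetry.get_obs();q=o['ee_rot'];p=np.array(o['tcp_pos']);A=R.from_quat([q[1],q[2],q[3],q[0]])
    rv=(A.inv()*Rg).as_rotvec()/n; d=(np.array(pt)-p)/n
    out=[]
    for i in range(n):
        s=A.inv().apply(d); out.append([*(np.degrees(rv)/10).round(2).tolist(),*(s/40).round(2).tolist(),g]); A=A*R.from_rotvec(rv)
    print(p.round(1),out)
def st():
    o=telemetry.get_obs();print(o['time'],np.round(o['tcp_pos'],1),np.round(o['ee_rot'],3),np.round(o['wrist_force'],1),np.round(o['joints'],2),o['grip_width'])
E
python3 - <<'E'
from mv import *
rows((468,160,240),Rt(0),-0.1)
E
```

```text
[130.7 534.3 248.3] [[0.0, -0.0, 0.76, -1.04, -0.71, 0.02, -0.1], [0.0, -0.0, 0.76, -1.13, -0.56, 0.02, -0.1], [0.0, -0.0, 0.76, -1.19, -0.41, 0.02, -0.1], [0.0, -0.0, 0.76, -1.24, -0.25, 0.02, -0.1], [0.0, -0.0, 0.76, -1.26, -0.08, 0.02, -0.1], [0.0, -0.0, 0.76, -1.26, 0.09, 0.02, -0.1], [0.0, -0.0, 0.76, -1.23, 0.25, 0.02, -0.1], [0.0, -0.0, 0.76, -1.19, 0.41, 0.02, -0.1], [0.0, -0.0, 0.76, -1.12, 0.57, 0.02, -0.1], [0.0, -0.0, 0.76, -1.04, 0.71, 0.02, -0.1]]
```

Emit:
carry_out --plan '[[[0, 0, 0.76, -0.82, -0.56, 0.02, -0.1], [0, 0, 0.76, -0.89, -0.44, 0.02, -0.1], [0, 0, 0.76, -0.94, -0.32, 0.02, -0.1], [0, 0, 0.76, -0.98, -0.2, 0.02, -0.1], [0, 0, 0.76, -1, -0.06, 0.02, -0.1], [0, 0, 0.76, -1, 0.07, 0.02, -0.1], [0, 0, 0.76, -0.97, 0.2, 0.02, -0.1], [0, 0, 0.76, -0.94, 0.32, 0.02, -0.1], [0, 0, 0.76, -0.88, 0.45, 0.02, -0.1], [0, 0, 0.76, -0.82, 0.56, 0.02, -0.1]]]'

```text
time: 2.45
tcp_pos: [398.7, 238.5, 240.4]
ee_rot: [0.0, 0.707, 0.707, 0.0]
wrist_force: [-0.1, -0.2, -0.3]
grip_width: 38.5
finger_force: 0.0
```

```bash
python3 - <<'E'
from mv import *
st();print(manip.finger_overhang)
rows((468,80,180),Rt(40),-0.1)
E
```

```text
2.45 [398.7 238.5 240.4] [0.    0.707 0.707 0.   ] [-0.1 -0.2 -0.3] [ 0.46  0.12  1.76 -0.    1.26  0.46] 38.45193117323446
17.0
[398.7 238.5 240.4] [[0.0, -0.4, 0.0, -0.4, 0.17, 0.15, -0.1], [0.0, -0.4, 0.0, -0.38, 0.17, 0.18, -0.1], [0.0, -0.4, 0.0, -0.37, 0.17, 0.2, -0.1], [0.0, -0.4, 0.0, -0.36, 0.17, 0.23, -0.1], [0.0, -0.4, 0.0, -0.34, 0.17, 0.25, -0.1], [0.0, -0.4, 0.0, -0.32, 0.17, 0.28, -0.1], [0.0, -0.4, 0.0, -0.3, 0.17, 0.3, -0.1], [0.0, -0.4, 0.0, -0.28, 0.17, 0.32, -0.1], [0.0, -0.4, 0.0, -0.26, 0.17, 0.34, -0.1], [0.0, -0.4, 0.0, -0.23, 0.17, 0.36, -0.1]]
```

Emit:
carry_out --plan '[[[0, -0.4, 0, -0.4, 0.17, 0.15, -0.1], [0, -0.4, 0, -0.38, 0.17, 0.18, -0.1], [0, -0.4, 0, -0.37, 0.17, 0.2, -0.1], [0, -0.4, 0, -0.36, 0.17, 0.23, -0.1], [0, -0.4, 0, -0.34, 0.17, 0.25, -0.1], [0, -0.4, 0, -0.32, 0.17, 0.28, -0.1], [0, -0.4, 0, -0.3, 0.17, 0.3, -0.1], [0, -0.4, 0, -0.28, 0.17, 0.32, -0.1], [0, -0.4, 0, -0.26, 0.17, 0.34, -0.1], [0, -0.4, 0, -0.23, 0.17, 0.36, -0.1]]]'

```text
time: 3.7
tcp_pos: [467.0, 80.6, 179.8]
ee_rot: [0.243, 0.663, 0.666, -0.242]
wrist_force: [0.3, 0.3, 0.0]
grip_width: 38.3
finger_force: 0.0
```

```bash
python3 - <<'E'
from mv import *
st()
rows((469,55,30),Rt(40),-0.1)
snap('side','side1.png')
E
```

```text
3.7 [467.   80.6 179.8] [ 0.243  0.663  0.666 -0.242] [0.3 0.3 0. ] [ 0.38  0.37  1.74 -0.66  1.39  0.62] 38.31456805256633
[467.   80.6 179.8] [[0.0, 0.0, 0.0, 0.19, 0.0, 0.33, -0.1], [0.0, 0.0, 0.0, 0.19, 0.0, 0.33, -0.1], [0.0, 0.0, 0.0, 0.19, 0.0, 0.33, -0.1], [0.0, 0.0, 0.0, 0.19, 0.0, 0.33, -0.1], [0.0, 0.0, 0.0, 0.19, 0.0, 0.33, -0.1], [0.0, 0.0, 0.0, 0.19, 0.0, 0.33, -0.1], [0.0, 0.0, 0.0, 0.19, 0.0, 0.33, -0.1], [0.0, 0.0, 0.0, 0.19, 0.0, 0.33, -0.1], [0.0, 0.0, 0.0, 0.19, 0.01, 0.33, -0.1], [0.0, 0.0, 0.0, 0.19, 0.01, 0.33, -0.1]]
```

View pics/side1.png

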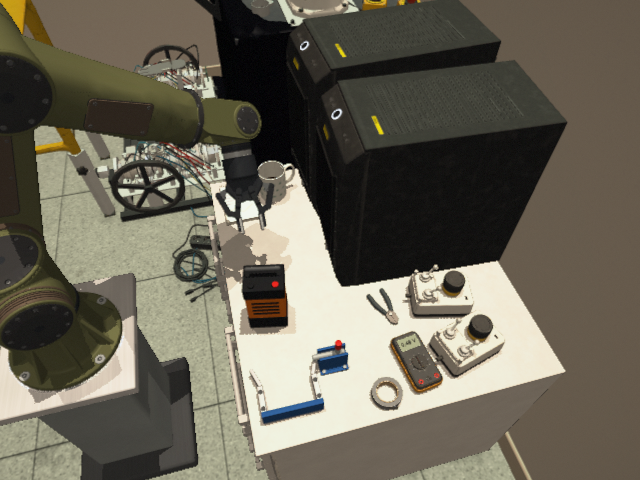

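The gripper (tips near (250,225)) is tilted behind the pack (265,295), clear of the mug and towers. Descend behind the pack.

Emit:
carry_out --plan '[[[0, 0, 0, 0.19, 0, 0.33, -0.1], [0, 0, 0, 0.19, 0, 0.33, -0.1], [0, 0, 0, 0.19, 0, 0.33, -0.1], [0, 0, 0, 0.19, 0, 0.33, -0.1], [0, 0, 0, 0.19, 0, 0.33, -0.1], [0, 0, 0, 0.19, 0, 0.33, -0.1], [0, 0, 0, 0.19, 0, 0.33, -0.1], [0, 0, 0, 0.19, 0, 0.33, -0.1], [0, 0, 0, 0.19, 0, 0.33, -0.1], [0, 0, 0, 0.19, 0, 0.33, -0.1]]]'

```text
time: 5.0
tcp_pos: [466.8, 54.2, 28.9]
ee_rot: [0.242, 0.663, 0.666, -0.241]
wrist_force: [0.6, 0.4, 0.8]
grip_width: 38.4
finger_force: 0.0
```

```bash
python3 - <<'E'
from mv import *
st()
rows((470,0,30),Rt(40),-0.1)
E
```

```text
5.0 [466.8  54.2  28.9] [ 0.242  0.663  0.666 -0.241] [0.6 0.4 0.8] [ 0.33  0.61  1.81 -0.75  1.11  0.81] 38.43740493123577
[466.8  54.2  28.9] [[0.0, 0.0, 0.0, -0.11, 0.01, 0.09, -0.1], [0.0, 0.0, 0.0, -0.11, 0.01, 0.09, -0.1], [0.0, 0.0, 0.0, -0.11, 0.01, 0.09, -0.1], [0.0, 0.0, 0.0, -0.11, 0.01, 0.09, -0.1], [0.0, 0.0, 0.0, -0.11, 0.01, 0.09, -0.1], [0.0, 0.0, 0.0, -0.11, 0.01, 0.09, -0.1], [0.0, 0.0, 0.0, -0.11, 0.01, 0.09, -0.1], [0.0, 0.0, 0.0, -0.11, 0.01, 0.09, -0.1], [0.0, 0.0, 0.0, -0.11, 0.01, 0.09, -0.1], [0.0, 0.0, 0.0, -0.11, 0.01, 0.09, -0.1]]
```

Emit:
carry_out --plan '[[[0, 0, 0, -0.12, 0.01, 0.1, -0.1], [0, 0, 0, -0.12, 0.01, 0.1, -0.1], [0, 0, 0, -0.12, 0.01, 0.1, -0.1], [0, 0, 0, -0.12, 0.01, 0.1, -0.1], [0, 0, 0, -0.12, 0.01, 0.1, -0.1], [0, 0, 0, -0.12, 0.01, 0.1, -0.1], [0, 0, 0, -0.12, 0.01, 0.1, -0.1], [0, 0, 0, -0.12, 0.01, 0.1, -0.1], [0, 0, 0, -0.12, 0.01, 0.1, -0.1], [0, 0, 0, -0.12, 0.01, 0.1, -0.1]]]'

```text
time: 6.25
tcp_pos: [471.0, -8.1, 30.1]
ee_rot: [0.242, 0.663, 0.666, -0.241]
wrist_force: [-2.6, 5.2, 1.3]
grip_width: 38.3
finger_force: 2.5
```

Emit:
carry_out --plan '[[[0, 0, 0, -0.1, 0, 0.08, -0.1], [0, 0, 0, -0.1, 0, 0.08, -0.1], [0, 0, 0, -0.1, 0, 0.08, -0.1], [0, 0, 0, -0.1, 0, 0.08, -0.1], [0, 0, 0, -0.1, 0, 0.08, -0.1], [0, 0, 0, -0.1, 0, 0.08, -0.1], [0, 0, 0, -0.1, 0, 0.08, -0.1], [0, 0, 0, -0.1, 0, 0.08, -0.1], [0, 0, 0, -0.1, 0, 0.08, -0.1], [0, 0, 0, -0.1, 0, 0.08, -0.1]]]'

```text
time: 7.5
tcp_pos: [471.3, -59.6, 31.3]
ee_rot: [0.242, 0.663, 0.666, -0.241]
wrist_force: [0.8, 3.4, -2.1]
grip_width: 38.5
finger_force: 1.9
```

```bash
python3 - <<'E'
from mv import *
st()
a=snap('side')[230:430,200:460,::-1]; b=snap('scene')[220:420,220:480,::-1]
cv2.imwrite('pics/c2.png',cv2.resize(np.hstack([a,b])[:, :],(800,308)))
np.save('s.npy',a)
E
```

```text
7.5 [471.3 -59.6  31.3] [ 0.242  0.663  0.666 -0.241] [ 0.8  3.4 -2.1] [ 0.11  0.57  1.9  -0.88  0.98  0.72] 38.45886254711233
```

View pics/c2.png

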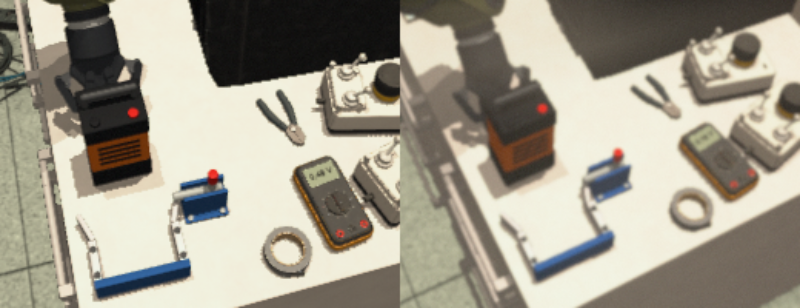

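The pack slid upright and is now square to the bay (side view, foot about (92,183) to (152,170) in this composite). I'll check its lateral alignment.

```bash
python3 - <<'E'
from mv import *
from fit import fit
k=3/1.538
P=[('side',(35,-45,0),(92*k,184*k)),('side',(35,45,0),(152*k,171*k)),('scene',(35,-45,0),(120*k,187*k)),('scene',(35,45,0),(156*k,166*k)),
('side',(35,-45,160),(82*k,139*k)),('side',(35,45,160),(149*k,128*k)),('scene',(35,-45,160),(93*k,144*k)),('scene',(35,45,160),(153*k,124*k))]
fit(P,[470,-112,-1.57])
rows((471.5,-130,30),Rt(33),-.1)
E
```

```text
[ 473.321 -116.716   -1.573]
[[0.5, 4.3], [-0.1, 3.8], [-9.2, 2.3], [-0.2, 1.7], [-0.6, -1.5], [-0.7, -4.0], [5.9, -4.7], [3.0, -6.7]]
[471.3 -59.8  31.4] [[0.0, 0.07, 0.0, -0.13, -0.0, 0.12, -0.1], [0.0, 0.07, 0.0, -0.13, -0.0, 0.11, -0.1], [0.0, 0.07, 0.0, -0.14, 0.0, 0.11, -0.1], [0.0, 0.07, 0.0, -0.14, 0.0, 0.11, -0.1], [0.0, 0.07, 0.0, -0.14, 0.0, 0.11, -0.1], [0.0, 0.07, 0.0, -0.14, 0.0, 0.11, -0.1], [0.0, 0.07, 0.0, -0.14, 0.0, 0.11, -0.1], [0.0, 0.07, 0.0, -0.14, 0.0, 0.1, -0.1], [0.0, 0.07, 0.0, -0.14, 0.0, 0.1, -0.1], [0.0, 0.07, 0.0, -0.14, 0.0, 0.1, -0.1]]
```

Emit:
carry_out --plan '[[[0, 0.07, 0, -0.1, 0, 0.09, -0.1], [0, 0.07, 0, -0.1, 0, 0.09, -0.1], [0, 0.07, 0, -0.1, 0, 0.08, -0.1], [0, 0.07, 0, -0.1, 0, 0.08, -0.1], [0, 0.07, 0, -0.1, 0, 0.08, -0.1], [0, 0.07, 0, -0.1, 0, 0.08, -0.1], [0, 0.07, 0, -0.1, 0, 0.08, -0.1], [0, 0.07, 0, -0.1, 0, 0.07, -0.1], [0, 0.07, 0, -0.1, 0, 0.07, -0.1], [0, 0.07, 0, -0.1, 0, 0.07, -0.1]]]'

```text
time: 8.85
tcp_pos: [472.5, -109.9, 31.0]
ee_rot: [0.202, 0.676, 0.68, -0.199]
wrist_force: [0.4, 11.3, 9.2]
grip_width: 38.3
finger_force: 5.7
```

Emit:
carry_out --plan '[[[0, 0, 0, -0.1, 0, 0.07, -0.1], [0, 0, 0, -0.1, 0, 0.06, -0.1], [0, 0, 0, -0.1, 0, 0.07, -0.1], [0, 0, 0, -0.1, 0, 0.06, -0.1], [0, 0, 0, -0.1, 0, 0.07, -0.1], [0, 0, 0, -0.1, 0, 0.06, -0.1], [0, 0, 0, -0.1, 0, 0.07, -0.1], [0, 0, 0, -0.1, 0, 0.06, -0.1], [0, 0, 0, -0.1, 0, 0.07, -0.1], [0, 0, 0, -0.1, 0, 0.06, -0.1]]]'

```text
time: 10.1
tcp_pos: [472.6, -157.7, 30.9]
ee_rot: [0.202, 0.676, 0.68, -0.2]
wrist_force: [0.4, 9.6, 7.2]
grip_width: 38.5
finger_force: 5.3
```

```bash
python3 - <<'E'
from mv import *
st()
a=snap('side')[250:450,200:460,::-1]; b=snap('scene')[220:420,220:480,::-1]
cv2.imwrite('pics/c3.png',cv2.resize(a,None,fx=3,fy=3,interpolation=cv2.INTER_CUBIC))
E
```

```text
10.1 [ 472.6 -157.7   30.9] [ 0.202  0.676  0.68  -0.2  ] [0.4 9.6 7.2] [-0.15  0.52  1.91 -0.84  0.81  0.48] 38.529254945011644
```

View pics/c3.png

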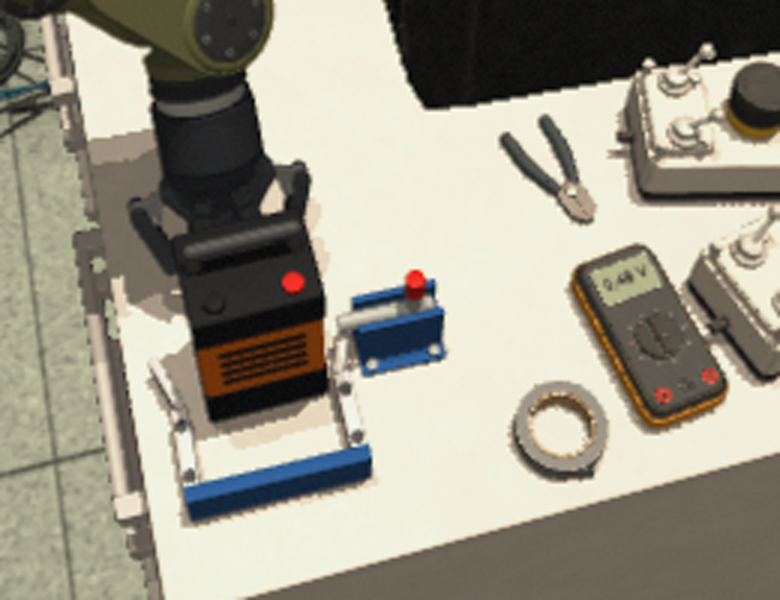

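Pack upright in the mouth (foot (210,418)–(327,390)), a little toward the right cheek. Continue with a slight correction to the left.

Emit:
carry_out --plan '[[[0, 0, 0, -0.08, -0.01, 0.06, -0.1], [0, 0, 0, -0.08, -0.01, 0.05, -0.1], [0, 0, 0, -0.08, -0.01, 0.05, -0.1], [0, 0, 0, -0.08, -0.01, 0.05, -0.1], [0, 0, 0, -0.08, -0.01, 0.06, -0.1], [0, 0, 0, -0.08, -0.01, 0.05, -0.1], [0, 0, 0, -0.08, 0, 0.05, -0.1], [0, 0, 0, -0.08, 0, 0.06, -0.1], [0, 0, 0, -0.08, 0, 0.05, -0.1], [0, 0, 0, -0.08, 0, 0.05, -0.1]]]'

```text
time: 11.45
tcp_pos: [470.3, -196.1, 30.5]
ee_rot: [0.202, 0.676, 0.68, -0.2]
wrist_force: [0.7, 11.1, 9.2]
grip_width: 38.4
finger_force: 5.6
```

Emit:
carry_out --plan '[[[0, 0, 0, -0.03, 0, 0.02, -0.1], [0, 0, 0, -0.03, 0, 0.02, -0.1], [0, 0, 0, -0.03, 0, 0.02, -0.1], [0, 0, 0, -0.03, 0, 0.02, -0.1], [0, 0, 0, -0.03, 0, 0.02, -0.1], [0, 0, 0, -0.03, 0, 0.02, -0.1], [0, 0, 0, 0, 0, 0, -0.1], [0, 0, 0, 0, 0, 0, -0.1], [0, 0, 0, 0, 0, 0, -0.1], [0, 0, 0, 0, 0, 0, -0.1]]]'

```text
time: 12.7
tcp_pos: [470.3, -204.8, 30.5]
ee_rot: [0.202, 0.676, 0.68, -0.2]
wrist_force: [0.5, 9.6, 8.4]
grip_width: 38.8
finger_force: 5.0
```

Emit:
carry_out --plan '[[[0, 0, 0, -0.03, 0, 0.02, -0.1], [0, 0, 0, -0.03, 0, 0.02, -0.1], [0, 0, 0, -0.03, 0, 0.02, -0.1], [0, 0, 0, 0, 0, 0, -0.1], [0, 0, 0, 0, 0, 0, -0.1], [0, 0, 0, 0, 0, 0, -0.1], [0, 0, 0, 0, 0, 0, -0.1], [0, 0, 0, 0, 0, 0, -0.1], [0, 0, 0, 0, 0, 0, -0.1], [0, 0, 0, 0, 0, 0, -0.1]]]'

```text
time: 13.95
tcp_pos: [470.8, -207.5, 30.4]
ee_rot: [0.202, 0.676, 0.68, -0.199]
wrist_force: [-0.9, 32.0, 15.8]
grip_width: 38.2
finger_force: 16.2
```

```bash
python3 - <<'E'
from mv import *
st()
a=snap('side')[270:430,230:400,::-1]
cv2.imwrite('pics/c4.png',cv2.resize(a,None,fx=3.5,fy=3.5,interpolation=cv2.INTER_CUBIC))
E
```

```text
13.95 [ 470.8 -207.5   30.4] [ 0.202  0.676  0.68  -0.199] [-0.9 32.  15.8] [-0.25  0.53  1.9  -0.87  0.75  0.41] 38.16274351076607
```

View pics/c4.png

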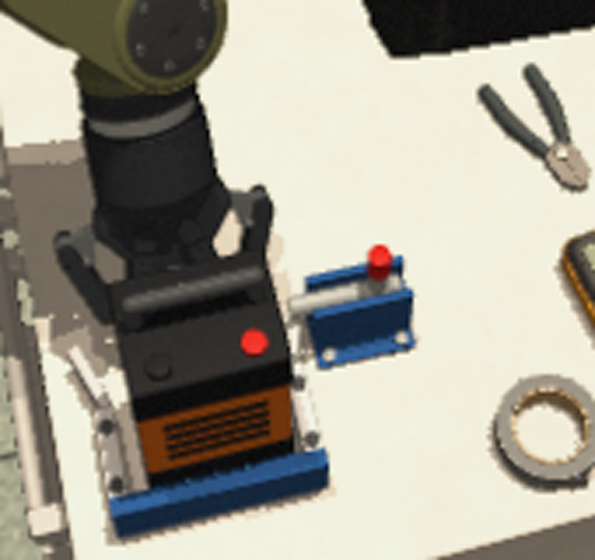

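Pack is flush with the blue stop (bottom at (150,475), stop at (220,490)) and the force jumped to 32 N: it is home. Retreat straight back, then up.

Emit:
carry_out --plan '[[[0, 0, 0, 0.1, 0, -0.07, -0.1], [0, 0, 0, 0.2, 0, -0.13, -0.1], [0, 0, 0, 0.2, 0, -0.13, -0.1], [0, 0, 0, 0.2, 0, -0.13, -0.1], [0, 0, 0, 0.2, 0, -0.13, -0.1], [0, 0, 0, 0.2, 0, -0.13, -0.1], [0, 0, 0, 0.2, 0, -0.13, -0.1], [0, 0, 0, 0.2, 0, -0.13, -0.1], [0, 0, 0, 0, 0, 0, -1], [0, 0, 0, 0, 0, 0, -1]]]'

```text
time: 15.25
tcp_pos: [469.3, -137.8, 29.8]
ee_rot: [0.201, 0.676, 0.68, -0.2]
wrist_force: [0.1, 0.8, 0.5]
grip_width: 2.6
finger_force: 0.0
```

```bash
python3 - <<'E'
from mv import *
st()
rows((471,-130,250),Rt(0),-1)
E
```

```text
15.25 [ 469.3 -137.8   29.8] [ 0.201  0.676  0.68  -0.2  ] [0.1 0.8 0.5] [-0.11  0.52  1.92 -0.83  0.82  0.51] 2.591293076851428
[ 469.3 -137.8   29.8] [[0.0, 0.33, 0.0, -0.28, 0.0, -0.47, -1], [0.0, 0.33, 0.0, -0.26, 0.0, -0.49, -1], [0.0, 0.33, 0.0, -0.23, 0.0, -0.5, -1], [0.0, 0.33, 0.0, -0.2, 0.0, -0.51, -1], [0.0, 0.33, 0.0, -0.17, 0.0, -0.52, -1], [0.0, 0.33, 0.0, -0.14, 0.0, -0.53, -1], [0.0, 0.33, 0.0, -0.11, 0.0, -0.54, -1], [0.0, 0.33, 0.0, -0.08, 0.0, -0.55, -1], [0.0, 0.33, 0.0, -0.04, 0.0, -0.55, -1], [0.0, 0.33, 0.0, -0.01, 0.0, -0.55, -1]]
```

Emit:
carry_out --plan '[[[0, 0.33, 0, -0.28, 0, -0.47, -1], [0, 0.33, 0, -0.26, 0, -0.49, -1], [0, 0.33, 0, -0.23, 0, -0.5, -1], [0, 0.33, 0, -0.2, 0, -0.51, -1], [0, 0.33, 0, -0.17, 0, -0.52, -1], [0, 0.33, 0, -0.14, 0, -0.53, -1], [0, 0.33, 0, -0.11, 0, -0.54, -1], [0, 0.33, 0, -0.08, 0, -0.55, -1], [0, 0.33, 0, -0.04, 0, -0.55, -1], [0, 0.33, 0, -0.01, 0, -0.55, -1]]]'

```text
time: 16.5
tcp_pos: [469.1, -130.8, 250.6]
ee_rot: [-0.001, 0.706, 0.709, 0.001]
wrist_force: [-0.0, 1.1, -0.2]
grip_width: 0.1
finger_force: 0.0
```

```bash
cat >> mv.py <<'E'
def Rk(t):
    s,c=np.sin(np.radians(t)),np.cos(np.radians(t)); z=np.array([-s,0,-c]);y=np.array([c,0,-s]);return R.from_matrix(np.stack([np.cross(y,z),y,z],1))
E
python3 - <<'E'
from mv import *
st()
rows((650,-211,220),Rk(20),-1)
for c in ('side','scene'):
    snap(c)
    for q,z in (('bolt_knob',79),('pack',0),('pack_handle',160)):
        for x in finder.spot_point(q,c)[:1]: print(c,q,x['p'],atz(c,x['xy'][0]*640,x['xy'][1]*480,z).round(1))
E
```

```text
16.5 [ 469.1 -130.8  250.6] [-0.001  0.706  0.709  0.001] [-0.   1.1 -0.2] [-0.35  0.16  1.69  0.    1.29 -0.35] 0.1463917524273408
[ 469.1 -130.8  250.6] [[0.2, -0.0, 0.0, -0.2, 0.45, 0.08, -1], [0.2, -0.0, 0.0, -0.2, 0.45, 0.06, -1], [0.2, -0.0, 0.0, -0.2, 0.46, 0.04, -1], [0.2, -0.0, 0.0, -0.2, 0.46, 0.03, -1], [0.2, -0.0, 0.0, -0.2, 0.46, 0.01, -1], [0.2, -0.0, 0.0, -0.2, 0.46, -0.0, -1], [0.2, -0.0, 0.0, -0.2, 0.46, -0.02, -1], [0.2, -0.0, 0.0, -0.2, 0.46, -0.04, -1], [0.2, -0.0, 0.0, -0.2, 0.46, -0.05, -1], [0.2, -0.0, 0.0, -0.2, 0.45, -0.07, -1]]
side bolt_knob 0.7 [ 727.2 -284.8   79. ]
side pack 0.68 [ 471.5 -252.9    0. ]
side pack_handle 0.8 [ 471.  -259.6  160. ]
scene bolt_knob 0.6 [ 591.9 -203.1   79. ]
scene pack_handle 0.7 [ 468.6 -264.   160. ]
```

Emit:
carry_out --plan '[[[0.2, 0, 0, -0.2, 0.45, 0.08, -1], [0.2, 0, 0, -0.2, 0.45, 0.06, -1], [0.2, 0, 0, -0.2, 0.46, 0.04, -1], [0.2, 0, 0, -0.2, 0.46, 0.03, -1], [0.2, 0, 0, -0.2, 0.46, 0.01, -1], [0.2, 0, 0, -0.2, 0.46, 0, -1], [0.2, 0, 0, -0.2, 0.46, -0.02, -1], [0.2, 0, 0, -0.2, 0.46, -0.04, -1], [0.2, 0, 0, -0.2, 0.46, -0.05, -1], [0.2, 0, 0, -0.2, 0.45, -0.07, -1]]]'

```text
time: 18.15
tcp_pos: [651.3, -209.6, 218.4]
ee_rot: [-0.123, 0.695, 0.698, -0.124]
wrist_force: [-0.8, -0.5, 0.6]
grip_width: 0.1
finger_force: 0.0
```

```bash
python3 - <<'E'
from mv import *
st()
rows((652,-210,84),Rk(20),-1)
E
```

```text
18.15 [ 651.3 -209.6  218.4] [-0.123  0.695  0.698 -0.124] [-0.8 -0.5  0.6] [-0.33  0.84  0.81 -0.12  1.83 -0.34] 0.10370468880732188
[ 651.3 -209.6  218.4] [[-0.0, 0.0, 0.0, -0.0, 0.12, 0.31, -1], [-0.0, 0.0, 0.0, -0.0, 0.12, 0.31, -1], [-0.0, 0.0, 0.0, -0.0, 0.12, 0.31, -1], [-0.0, 0.0, 0.0, -0.0, 0.12, 0.32, -1], [-0.0, 0.0, 0.0, -0.0, 0.12, 0.32, -1], [-0.0, 0.0, 0.0, -0.0, 0.12, 0.32, -1], [-0.0, 0.0, 0.0, -0.0, 0.12, 0.32, -1], [-0.0, 0.0, 0.0, -0.0, 0.12, 0.32, -1], [-0.0, 0.0, 0.0, -0.0, 0.12, 0.32, -1], [-0.0, 0.0, 0.0, -0.0, 0.12, 0.32, -1]]
```

Emit:
carry_out --plan '[[[0, 0, 0, 0, 0.12, 0.31, -1], [0, 0, 0, 0, 0.12, 0.31, -1], [0, 0, 0, 0, 0.12, 0.31, -1], [0, 0, 0, 0, 0.12, 0.32, -1], [0, 0, 0, 0, 0.12, 0.32, -1], [0, 0, 0, 0, 0.12, 0.32, -1], [0, 0, 0, 0, 0.12, 0.32, -1], [0, 0, 0, 0, 0.12, 0.32, -1], [0, 0, 0, 0, 0.12, 0.32, -1], [0, 0, 0, 0, 0.12, 0.32, -1]]]'

```text
time: 19.4
tcp_pos: [652.6, -209.6, 82.9]
ee_rot: [-0.123, 0.695, 0.698, -0.123]
wrist_force: [-0.3, 0.6, 0.8]
grip_width: 0.0
finger_force: 0.0
```

```bash
python3 - <<'E'
from mv import *
st()
a=snap('side')[250:400,260:460,::-1]; b=snap('scene')[230:380,290:490,::-1]
cv2.imwrite('pics/c5.png',cv2.resize(np.hstack([a,b]),None,fx=2,fy=2,interpolation=cv2.INTER_CUBIC))
E
```

```text
19.4 [ 652.6 -209.6   82.9] [-0.123  0.695  0.698 -0.123] [-0.3  0.6  0.8] [-0.33  0.95  0.93 -0.11  1.6  -0.32] 0.011126345199960872
```

View pics/c5.png

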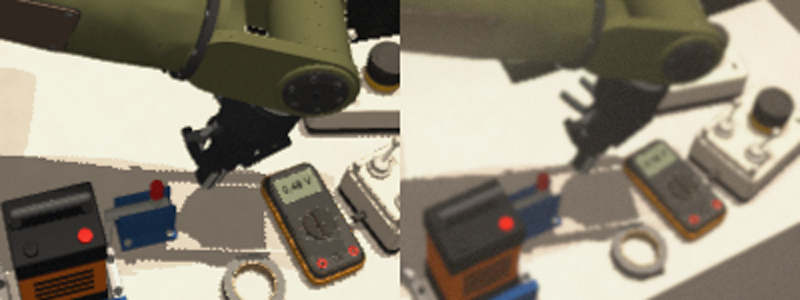

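The closed fingertips (207,183) stand just right of the red knob (157,190) at knob height. Push along bay -y.

Emit:
carry_out --plan '[[[0, 0, 0, 0, -0.12, 0.04, -1], [0, 0, 0, 0, -0.12, 0.04, -1], [0, 0, 0, 0, -0.12, 0.04, -1], [0, 0, 0, 0, -0.12, 0.04, -1], [0, 0, 0, 0, -0.12, 0.04, -1], [0, 0, 0, 0, -0.12, 0.04, -1], [0, 0, 0, 0, -0.12, 0.04, -1], [0, 0, 0, 0, -0.12, 0.04, -1], [0, 0, 0, 0, -0.12, 0.04, -1], [0, 0, 0, 0, -0.12, 0.04, -1]]]'

```text
time: 20.75
tcp_pos: [601.7, -209.8, 85.2]
ee_rot: [-0.123, 0.695, 0.698, -0.123]
wrist_force: [1.9, 1.3, -1.1]
grip_width: 0.1
finger_force: 0.8
```

Emit:
carry_out --plan '[[[0, 0, 0, 0, -0.05, 0.02, -1], [0, 0, 0, 0, -0.05, 0.02, -1], [0, 0, 0, 0, -0.05, 0.02, -1], [0, 0, 0, 0, -0.05, 0.02, -1], [0, 0, 0, 0, -0.05, 0.02, -1], [0, 0, 0, 0, -0.05, 0.02, -1], [0, 0, 0, 0, -0.05, 0.02, -1], [0, 0, 0, 0, 0, 0, -1], [0, 0, 0, 0, 0, 0, -1], [0, 0, 0, 0, 0, 0, -1]]]'

```text
time: 22.0
tcp_pos: [586.8, -210.0, 84.6]
ee_rot: [-0.123, 0.695, 0.698, -0.123]
wrist_force: [0.2, -0.3, 1.0]
grip_width: 0.0
finger_force: 0.0
```

Emit:
carry_out --plan '[[[0, 0, 0, 0, -0.05, 0.02, -1], [0, 0, 0, 0, -0.05, 0.02, -1], [0, 0, 0, 0, -0.05, 0.02, -1], [0, 0, 0, 0, -0.05, 0.02, -1], [0, 0, 0, 0, 0, 0, -1], [0, 0, 0, 0, 0, 0, -1], [0, 0, 0, 0, 0, 0, -1], [0, 0, 0, 0, 0, 0, -1], [0, 0, 0, 0, 0, 0, -1], [0, 0, 0, 0, 0, 0, -1]]]'

```text
time: 23.25
tcp_pos: [578.3, -210.0, 84.5]
ee_rot: [-0.123, 0.695, 0.698, -0.123]
wrist_force: [0.1, 0.7, -0.5]
grip_width: -0.2
finger_force: 0.0
```

Emit:
carry_out --plan '[[[0, 0, 0, 0, -0.04, 0.01, -1], [0, 0, 0, 0, -0.04, 0.01, -1], [0, 0, 0, 0, 0, 0, -1], [0, 0, 0, 0, 0, 0, -1], [0, 0, 0, 0, 0, 0, -1], [0, 0, 0, 0, 0, 0, -1], [0, 0, 0, 0, 0, 0, -1], [0, 0, 0, 0, 0, 0, -1], [0, 0, 0, 0, 0, 0, -1], [0, 0, 0, 0, 0, 0, -1]]]'

```text
time: 24.5
tcp_pos: [575.0, -210.0, 84.8]
ee_rot: [-0.123, 0.695, 0.698, -0.123]
wrist_force: [-0.3, -0.1, -0.5]
grip_width: 0.0
finger_force: 0.0
```

```bash
python3 - <<'E'
from mv import *
st()
a=snap('side')[270:390,260:420,::-1]; b=snap('scene')[250:370,290:450,::-1]
cv2.imwrite('pics/c6.png',cv2.resize(np.hstack([a,b]),None,fx=2.5,fy=2.5,interpolation=cv2.INTER_CUBIC))
E
```

```text
24.5 [ 575.  -210.    84.8] [-0.123  0.695  0.698 -0.123] [-0.3 -0.1 -0.5] [-0.36  0.77  1.23 -0.12  1.46 -0.33] 0.03052594511575171
```

View pics/c6.png

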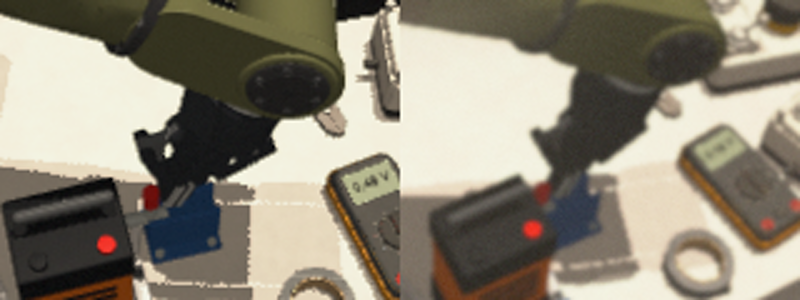

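The knob (152,197) is moving with the fingertips, and the end stop isn't reached yet. The gripper is clear of the pack. Continue in small steps.

Emit:
carry_out --plan '[[[0, 0, 0, 0, -0.04, 0.01, -1], [0, 0, 0, 0, -0.04, 0.01, -1], [0, 0, 0, 0, -0.03, 0.01, -1], [0, 0, 0, 0, 0, 0, -1], [0, 0, 0, 0, 0, 0, -1], [0, 0, 0, 0, 0, 0, -1], [0, 0, 0, 0, 0, 0, -1], [0, 0, 0, 0, 0, 0, -1], [0, 0, 0, 0, 0, 0, -1], [0, 0, 0, 0, 0, 0, -1]]]'

```text
time: 25.85
tcp_pos: [573.0, -209.9, 85.4]
ee_rot: [-0.119, 0.695, 0.699, -0.121]
wrist_force: [23.0, -0.3, -8.3]
grip_width: 0.2
finger_force: 11.4
```

Emit:
carry_out --plan '[[[0, 0, 0, 0, -0.04, 0.01, -1], [0, 0, 0, 0, -0.04, 0.01, -1], [0, 0, 0, 0, 0, 0, -1], [0, 0, 0, 0, 0, 0, -1], [0, 0, 0, 0, 0, 0, -1], [0, 0, 0, 0, 0, 0, -1], [0, 0, 0, 0, 0, 0, -1], [0, 0, 0, 0, 0, 0, -1], [0, 0, 0, 0, 0, 0, -1], [0, 0, 0, 0, 0, 0, -1]]]'

```text
time: 27.1
tcp_pos: [572.0, -209.9, 85.8]
ee_rot: [-0.116, 0.695, 0.699, -0.119]
wrist_force: [43.0, -2.4, -15.7]
grip_width: -0.4
finger_force: 21.3
```

End stop reached. Back off, then up.

Emit:
carry_out --plan '[[[0, 0, 0, 0, 0.15, -0.05, -1], [0, 0, 0, 0, 0.15, -0.05, -1], [0, 0, 0, 0, 0.2, -0.07, -1], [0, 0, 0, 0, 0.2, -0.07, -1], [0, 0, 0, 0, 0.2, -0.07, -1], [0, 0, 0, 0, 0, -0.4, -1], [0, 0, 0, 0, 0, -0.5, -1], [0, 0, 0, 0, 0, -0.6, -1], [0, 0, 0, 0, 0, -0.6, -1], [0, 0, 0, 0, 0, -0.6, -1]]]'

```text
time: 28.35
tcp_pos: [642.6, -209.7, 188.5]
ee_rot: [-0.122, 0.695, 0.698, -0.123]
wrist_force: [0.7, -0.0, -0.2]
grip_width: -0.1
finger_force: 0.0
```

Emit:
carry_out --plan '[[[0, 0, 0, 0, -0.2, -0.6, -1], [0, 0, 0, 0, -0.3, -0.6, -1], [0, 0, 0, 0, -0.3, -0.6, -1], [0, 0, 0, 0, -0.3, -0.5, -1], [0, 0, 0, 0, -0.3, -0.3, -1], [0, 0, 0, 0, 0, 0, -1], [0, 0, 0, 0, 0, 0, -1], [0, 0, 0, 0, 0, 0, -1], [0, 0, 0, 0, 0, 0, -1], [0, 0, 0, 0, 0, 0, -1]]]'

```text
time: 29.6
tcp_pos: [625.2, -209.8, 303.0]
ee_rot: [-0.123, 0.695, 0.698, -0.123]
wrist_force: [-1.2, 0.5, -0.1]
grip_width: 0.1
finger_force: 0.0
```

```bash
python3 - <<'E'
from mv import *
st()
a=snap('side')[270:430,230:390,::-1]; b=snap('scene')[250:410,270:430,::-1]
cv2.imwrite('pics/c7.png',cv2.resize(np.hstack([a,b]),None,fx=2.5,fy=2.5,interpolation=cv2.INTER_CUBIC))
E
```

```text
29.6 [ 625.2 -209.8  303. ] [-0.123  0.695  0.698 -0.123] [-1.2  0.5 -0.1] [-0.34  0.73  0.79 -0.12  1.95 -0.37] 0.1170155019542919
```

View pics/c7.png

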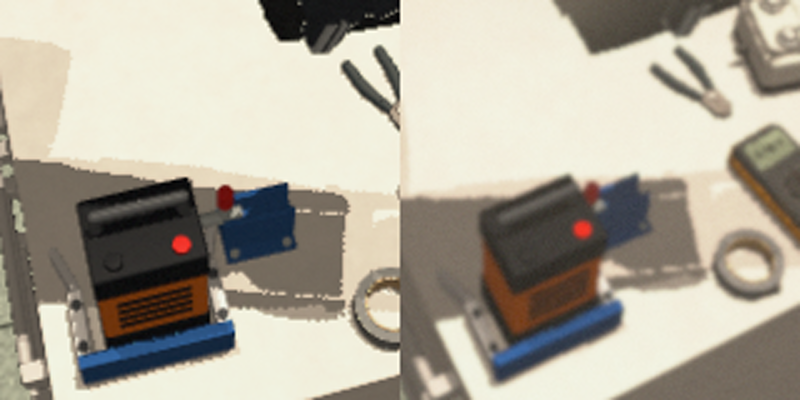

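The pack stands against the stop with the knob at about (226,197), at the inner end of the guide. Check numerically.

```bash
python3 - <<'E'
from mv import *
from fit import fit
print(atz('side',320.4,348.8,79), atz('scene',270+(592-400)/2.5,250+194/2.5,79))
k=3/2.5; # crop offsets: side(230,270) scene(270,250) -> fit offsets
f=lambda c,b,u,v:(c,b,((u/2.5+(30 if c=='side' else 50))*3,(v/2.5+(40 if c=='side' else 30))*3))
P=[f('side',(-35,-45,160),77,203),f('side',(-35,45,160),190,178),f('side',(35,-45,160),97,284),f('side',(35,45,160),209,262),
f('scene',(-35,-45,160),81,209),f('scene',(-35,45,160),175,176),f('scene',(35,-45,160),110,278),f('scene',(35,45,160),205,240)]
fit(P,[470,-260,-1.57])
E
```

```text
[ 554.18266753 -211.41165537   79.        ] [ 552.53281161 -213.54347802   79.        ]
[ 474.796 -260.246   -1.626]
[[-0.0, -1.3], [0.6, 0.2], [-3.3, 0.6], [-0.2, 0.0], [-0.7, 0.2], [-0.2, -1.1], [0.8, 0.4], [2.1, -0.1]]
```

```bash
python3 -c "
from cell import job;print(job.sign_off())"
```

```text
the job is handed in; nothing more can be done
None
```

The battery pack slid upright and fully home against the back stop, the keeper bolt is shot to its end stop behind it, and the job is handed in; sign-off gave no verdict. Force rose sharply at both stops, peaking at 43 N from the fingertips on the knob, and the camera check put pack and knob where expected to within a few mm.

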